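Photograph a file page with the two-stage capture button

ROBOT

A 6-joint arm with a two-finger parallel gripper is mounted at the origin on the work surface. World frame = base frame: x ahead of the robot, y to its left, z up, the work surface at z = 0. Lengths are in m, angles in rad, forces in N, time in s.
With the tool pointing down it reaches from about 0.35 to 0.85 m from the base axis. Payload 8.1 kg.
Tool frame: the origin (TCP) lies midway between the tips of the shut fingers; the grasp point (between the pads) lies bot.pinch_z behind it (bot.pinch_z is the distance from the TCP to the grasp point, in m); z points along the fingers, y is the line along which they close (so a half turn about z gives the same grasp; the last joint's range is limited). The gripper opens to 93 mm and grips with 3 to 60 N. Pads are 15 mm wide; open, the fingers measure 128 mm over their backs; the gripper's body (75 mm by 188 mm) begins 65 mm behind the grasp point.
Start: joints at [-1.194, 0.13, 1.488, -0, 1.523, -0.085], TCP at [0.267, -0.537, 0.198] pointing down, gripper open.
Joint ranges: [-2.96, 2.96], [-0.89, 2.26], [0.02, 2.5], [-1.34, 4.48], [0, 2.73], [-2.66, 2.66]. Speed limits (rad/s): [2.39, 2.39, 2.79, 3.14, 3.14, 3.14].

INTERFACE

Orientations are given as a unit quaternion [x, y, z, w].
In Python, from workcell import bot gives the robot as it stands. The module is installed in compiled form; this text tells all that it offers. Calls block until the motion is done:
- bot.move_pose(position, orientation): joint-space move of the TCP to a pose.
- bot.move_straight(position, max_speed=0.15, attitude=None): straight line of the TCP; attitude=None keeps the orientation; max_speed is the mean speed in m/s.
- bot.goto_joints(angles): joint-space move.
- bot.open() and bot.grab(): open the fingers fully, or close them until they stop; the grip force is fixed at half the most.
- bot.dwell(seconds).
- bot.ik(position, orientation): joint angles nearest the present ones, or None.
- bot.state(): the state.
- bot.grab_frame(name): name is "side" or "top" or "wrist"; returns a dict with "pixels" (480x640x3 uint8, red, green, blue), "depth" (480x640 float32, m along the optical axis (not along the pixel's ray), 0 where there is no reading), "K" (3x3 intrinsics, pixels), "camera_from_world" (4x4, takes a point from world to camera coordinates); the wrist camera has in their place "hand_eye" (4x4, takes a point from camera to tool coordinates, whose origin is the TCP and whose axes are the flange's). Camera axes: x right, y down, z forward; pixel columns grow to the right and rows downward; lengths in m; the calibration is good to about 2 mm. A picture is of the moment at which its call begins: read the wrist's pose just before it.
A pose or a line that the arm cannot do raises bot.MotionError and nothing moves.
- bot.finish_job(): hands the job in, once; it reports no verdict.
Trained networks look in the newest picture that a camera, given by its name, has taken for a name from the list of things; names that differ only in an ending like _2 or _b are one class to them, and where a whole thing is asked for, a point or a joint stands for the part that bears it (a point fixed in the world has none). Each returns a list of dicts, best first, with "p" (0 to 1); they miss things now and then, are a little off and sometimes report something else, mostly with a low value. They report only what shows in the picture. A call takes as long as a camera call.
- bot.search_frame(target, camera): "box" ([left, top, right, bottom] in pixels, round what is visible of it).
- bot.trace(target, camera): "region" (480x640 bool, what is visible of it) and "box" ([left, top, right, bottom] in pixels, round what is visible of it).
- bot.place_of(target, camera): "pixel" ([column, row] in pixels: a listed point, or the origin of a listed thing).
The state is a dict: "time": time; "q": joint angles; "joint_velocities": joint speeds; "joint_torque": joint torques, N m; "ee_pos": TCP position; "eef_rot": TCP orientation; "wrist_force": force on the tool from outside, world axes, zero at the start; "torque": the same for the moment, N m; "gripper_width": finger opening in m.
Only numpy, scipy, OpenCV 4.12 (cv2) and the standard library are available. Lean on these libraries where they do the work, as an engineer would, in place of code of your own. Each camera call takes 0.05 s, during which the arm holds its last target. There are 200 camera calls.

TASK

Take a picture of the page lying in the open file: press the green capture button down to its halfway stop so that the document camera focuses, keep it there for about a second, then press it fully down to take the shot, and let it spring back up. Do not press the red delete button on the look-alike pad.

Things in the scene. Friction and masses are not known exactly. Their poses are not given: they have to be found in the camera images.
- capture_top (a point): Centre of the top face of the green button; moves down with it. Upright round plunger, 48 mm across: upper 16 mm green, lower 10 mm a white skirt. In the middle of a silver pad 96 x 96 x 30 mm fixed to the desk, with a black bezel 66 mm across, 34 mm above the desk. Top face 60 mm above the desk released, 50 mm at the halfway stop (the white has just vanished), 42 mm fully down. z is up.
- capture_half (a joint): First stage of the green button, in m: 0 released, 0.010 at the halfway stop. Its spring takes 1.5 N to start and 3.5 N at the stop. It stays at 0.010 while the second stage is pressed. It springs back when let go.
- capture_full (a joint): Second stage of the green button, in m, beyond the halfway stop: 0 until the press exceeds 8 N, 0.008 fully down, which takes 12 N. So a press of 4 to 7 N rests on the halfway stop. It springs back when let go.
- delete_top (a point): Centre of the top face of the red button, not to be pressed. Same pad, sizes and height, but red; goes down 10 mm under 1.5 to 3.5 N. Pad centres are 150 mm or more apart, either may be on the left. 80 mm or more from them lie things up to 90 mm tall (orange memo box, punch, marker, file, telephone); a 310 mm tall document camera stands beyond the file, far left.

How it is judged:
On the way, in this order (a step that is already met when the one before it is completed fails the run):
1. the green button is held at its halfway stop (first stage at least 7 mm of 10 down, second stage less than 3 mm of 8) for half a second (value of joint capture_half above 0.007 m and value of joint capture_full below 0.003 m), for 0.5 s.
2. then the green button is fully down (second stage at least 6 mm of 8) (value of joint capture_full above 0.006 m), for 0.1 s.
At the end, for the whole second after the job is handed in: The green button is let go and back up (both stages within 2 mm of released), and the red button is up (within 4 mm) (value of joint each of capture_half, capture_full below 0.002 m and distance of delete_top from where it was at the start of the episode below 0.004 m); the robot touches nothing.
It fails at once if the red delete button is pressed (4 mm or more) (distance of delete_top from where it was at the start of the episode above 0.004 m).
It also fails if it takes over 32 s, if anything falls off the work surface, if the arm or the gripper's body presses on something with over 40 N, if the wrist force passes 120 N, or if a joint passes its speed limit or range.

## Working session

There is one attempt and no reset: what is moved stays moved. The work goes in short steps, each a Python script; the robot and the scene stay as the last script left them, time stands still between calls to the robot, and variables do not carry over. Pictures are saved under pics/ and viewed, on a budget of 10 in all, crops included, one or two more only if the job needs it, and the job is handed in when it is done.

```bash
mkdir -p pics; cat > h.py <<'E'
import numpy as np, cv2
from workcell import bot
def px2w(f,u,v,z=None):
    K=f["K"]; T=np.linalg.inv(f["camera_from_world"])
    d=T[:3,:3]@np.linalg.inv(K)@[u,v,1]; o=T[:3,3]
    if z is None: s=f["depth"][int(round(v)),int(round(u))]
    else: s=(z-o[2])/d[2]
    return o+s*d
E
python3 - <<'E'
from h import *
for c in ("top","side"):
    f=bot.grab_frame(c); cv2.imwrite(f"pics/{c}0.png",f["pixels"][:,:,::-1])
    for n in ("capture_top","delete_top"):
        for r in bot.place_of(n,c)[:2]:
            u,v=r["pixel"]; print(c,n,r["p"],r["pixel"],px2w(f,u,v,.06),px2w(f,u,v))
s=bot.state();print(s["time"],s["eef_rot"],s["wrist_force"],s["gripper_width"])
E
```

```text
top capture_top 0.96 [189.4, 297.2] [0.46358237 0.16847784 0.06      ] [0.46361065 0.16838949 0.06030576]
top delete_top 0.62 [380.2, 233.8] [ 0.55410008 -0.10589093  0.06      ] [ 0.55411802 -0.10594147  0.05955088]
side capture_top 0.73 [206.8, 199.2] [0.4650773  0.16563464 0.06      ] [0.46519401 0.16617043 0.05956427]
side delete_top 0.82 [332.2, 286.9] [ 0.54855201 -0.10681193  0.06      ] [ 0.54909965 -0.10594872  0.05874014]
0.3 [ 9.73464467e-01  2.28838020e-01 -3.03301741e-05 -3.02520373e-04] [-0.50510127  0.28118519  0.53339974] 0.09311386202030489
```

View pics/top0.png

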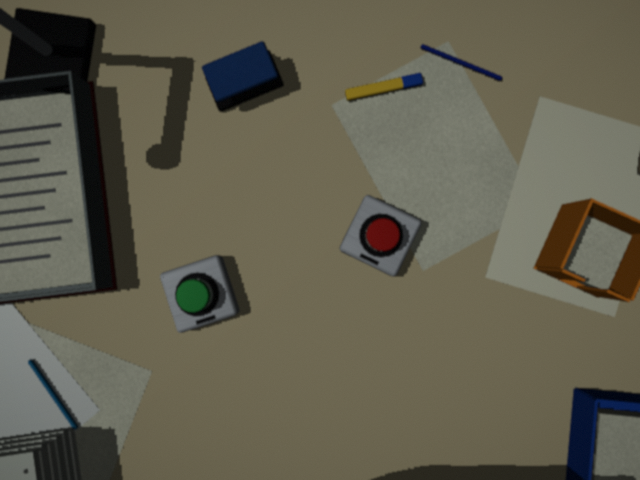

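View pics/side0.png

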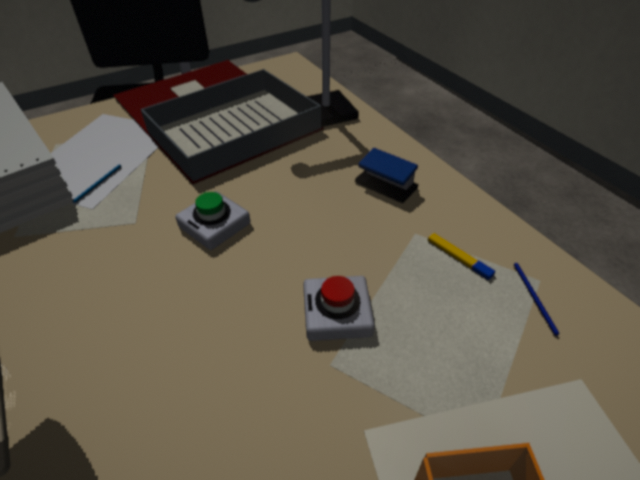

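The green button is left, at pixel (195,295) in the top picture and (210,205) in the side one. Red is right, at (381,235) and (338,292). The networks agree with both pictures, so I'll shut the fingers, go above green and look from close by.

```bash
python3 - <<'E'
from h import *
from scipy.spatial.transform import Rotation as R
s=bot.state()
bot.grab()
P=np.array([.464,.1675,.17])
a=np.arctan2(P[1],P[0])-np.arctan2(s["ee_pos"][1],s["ee_pos"][0])
q=(R.from_euler("z",a)*R.from_quat(s["eef_rot"])).as_quat()
bot.move_pose(P,q)
bot.dwell(.3)
s=bot.state();print(s["time"],s["ee_pos"],s["q"],s["wrist_force"],s["gripper_width"])
f=bot.grab_frame("wrist"); cv2.imwrite("pics/w1.png",f["pixels"][:,:,::-1])
H=f["hand_eye"]
for r in bot.place_of("capture_top","wrist")[:2]:
    u,v=r["pixel"]
    T=np.eye(4);T[:3,:3]=R.from_quat(s["eef_rot"]).as_matrix();T[:3,3]=s["ee_pos"]
    f["camera_from_world"]=np.linalg.inv(T@H); print(r["p"],r["pixel"],px2w(f,u,v,.06),px2w(f,u,v))
E
```

```text
4.6417 [0.46409616 0.16723903 0.16995705] [ 2.41892034e-01 -1.46320468e-01  1.81491682e+00  1.32214525e-06
  1.47370272e+00 -1.03914100e-01] [-0.58961014  1.07996975 -0.65332653] 0.0002967711989976951
0.88 [318.9, 239.6] [0.46559044 0.16196594 0.06      ] [0.46560959 0.16191382 0.05977349]
```

View pics/w1.png

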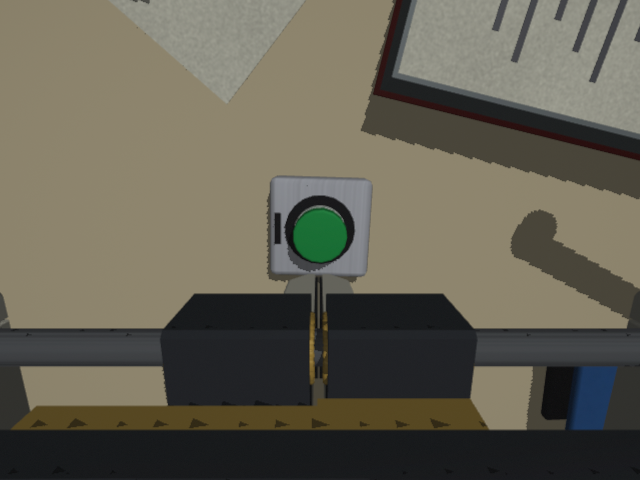

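The wrist picture shows the green button at (320,235), on a pad that stands clear. It agrees with the fixed cameras within about 5 mm, which is enough for a 48 mm face. Next I'll press in small steps and check the force.

```bash
python3 - <<'E'
from h import *
X=[.4645,.165]
bot.move_straight([*X,.07],max_speed=.1); bot.dwell(.2)
def show(l):
    F=[]
    for _ in range(5): s=bot.state(); F.append(s["wrist_force"][2]); bot.dwell(.02)
    print(l,round(s["time"],2),s["ee_pos"].round(4) if hasattr(s["ee_pos"],"round") else s["ee_pos"],np.round(np.mean(F),2))
show("free")
for z in (.0585,.056,.053,.051):
    bot.move_straight([*X,z],max_speed=.03); bot.dwell(.15); show(z)
E
```

```text
free 6.16 [0.4649 0.1651 0.0705] -0.2
0.0585 6.92 [0.4647 0.165  0.0587] -0.37
0.056 7.41 [0.4645 0.165  0.056 ] 0.22
0.053 7.89 [0.4645 0.165  0.053 ] 0.03
0.051 8.38 [0.4646 0.165  0.051 ] 0.13
```

Only about 0.3 N, where I expected about 3 N. I'll check in the pictures whether the tip is really touching.

```bash
python3 - <<'E'
from h import *
f=bot.grab_frame("side"); a=cv2.resize(f["pixels"][130:270,140:300],None,fx=3,fy=3)
f=bot.grab_frame("wrist"); b=cv2.resize(f["pixels"],(560,420))[:, 120:440]
cv2.imwrite("pics/p2.png",np.hstack([a,b])[:,:,::-1])
s=bot.state();print(s["ee_pos"],s["joint_torque"],[bot.state()["wrist_force"].tolist() for _ in range(2)])
E
```

```text
[0.46451785 0.16498856 0.0510279 ] [-2.30827332e-03 -4.32167315e+01 -4.50314426e+01  7.21914601e-02
  2.86604790e-02 -6.16278271e-05] [[0.203165168227897, 0.3877690768534096, -0.005342278002004112], [0.203165168227897, 0.3877690768534096, -0.005342278002004112]]
```

View pics/p2.png

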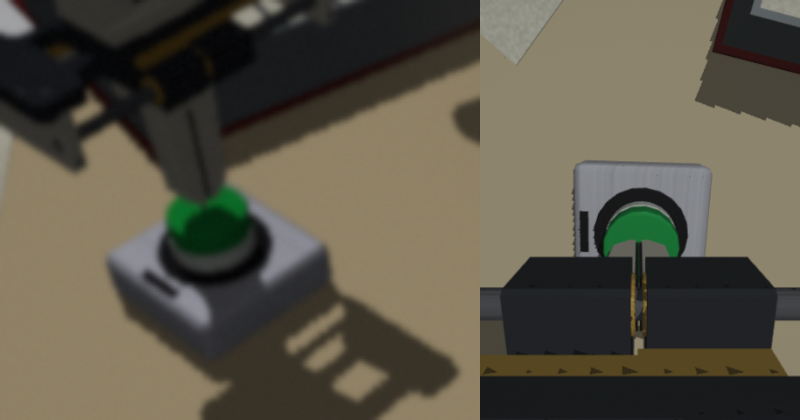

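The white skirt still shows (left crop, at about (215,260)), so the tip has only just reached the face, if that. I'll go on in 1 mm steps by force, stopping on the halfway stop at 4 to 7 N.

```bash
python3 - <<'E'
from h import *
X=[.4645,.165]
z=.051
while z>.036:
    z-=.001
    bot.move_straight([*X,z],max_speed=.02)
    F=[]
    for _ in range(6): bot.dwell(.02); F.append(bot.state()["wrist_force"][2])
    m=np.mean(F); s=bot.state(); print(round(z,4),round(s["time"],2),s["ee_pos"][2].round(4),m.round(2),np.std(F).round(2))
    if m>3: break
E
```

```text
0.05 8.84 0.05 0.17 0.55
0.049 9.19 0.049 0.05 0.5
0.048 9.54 0.048 0.25 0.8
0.047 9.89 0.047 -0.21 0.4
0.046 10.24 0.046 0.03 0.58
0.045 10.59 0.045 0.03 0.58
0.044 10.94 0.044 -0.04 0.32
0.043 11.29 0.043 -0.07 0.33
0.042 11.64 0.042 0.05 0.32
0.041 11.99 0.041 -0.21 0.4
0.04 12.34 0.04 0.02 0.33
0.039 12.69 0.0392 1.5 0.45
0.038 13.04 0.0381 1.46 0.47
0.037 13.39 0.037 1.84 0.43
0.036 13.74 0.036 1.76 0.34
```

First touch comes at a TCP height of about 39.5 mm with 1.5 N, which matches the first spring, so the real tip sits about 20 mm behind where the TCP reading suggests. I'll continue to the halfway stop.

```bash
python3 - <<'E'
from h import *
X=[.4645,.165]
z=.036
while z>.027:
    z-=.002 if z>.032 else .0007
    bot.move_straight([*X,z],max_speed=.02)
    F=[]
    for _ in range(4): bot.dwell(.02); F.append(bot.state()["wrist_force"][2])
    m=np.mean(F); s=bot.state(); print(round(z,4),round(s["time"],2),s["ee_pos"][2].round(4),m.round(2))
    if m>4.3: break
f=bot.grab_frame("side"); a=cv2.resize(f["pixels"][130:270,140:300],None,fx=4,fy=4)
cv2.imwrite("pics/p3.png",a[:,:,::-1])
E
```

```text
0.034 14.06 0.034 2.66
0.032 14.38 0.032 3.15
0.0313 14.69 0.0313 3.23
0.0306 15.01 0.0306 3.08
0.0299 15.32 0.0299 3.4
0.0292 15.64 0.0296 7.44
```

View pics/p3.png

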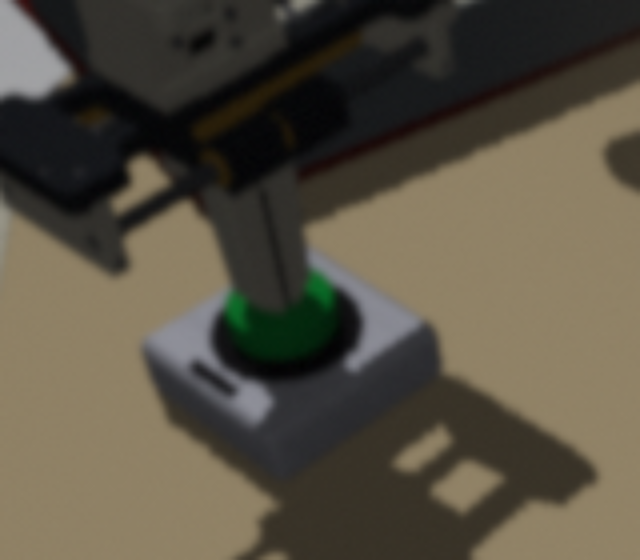

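The white has vanished and the force is 7.4 N, so the button rests on the halfway stop. Hold for a second, press fully, then release.

```bash
python3 - <<'E'
from h import *
X=[.4645,.165]
def show(l):
    F=[]
    for _ in range(4): bot.dwell(.02); F.append(bot.state()["wrist_force"][2])
    s=bot.state(); print(l,round(s["time"],2),s["ee_pos"][2].round(4),np.mean(F).round(2)); return np.mean(F)
bot.dwell(.9); show("half")
z=.0215
while True:
    bot.move_straight([*X,z],max_speed=.04); m=show(z)
    if m>15 or z<.018: break
    z-=.0007
bot.dwell(.3); show("full")
bot.move_straight([*X,.12],max_speed=.1); bot.dwell(.3); show("up")
f=bot.grab_frame("side"); a=cv2.resize(f["pixels"][130:340,140:400],None,fx=3,fy=2.8)
cv2.imwrite("pics/p4.png",a[:,:,::-1])
for n in ("capture_top","delete_top"):
    for r in bot.place_of(n,"side")[:1]: print(n,r["p"],r["pixel"],px2w(f,*r["pixel"]))
E
```

```text
half 16.66 0.0296 7.42
0.0215 17.07 0.0223 11.04
0.0208 17.38 0.0217 11.91
0.0201 17.7 0.0215 18.04
full 18.07 0.0215 17.69
up 19.58 0.1198 -0.74
capture_top 0.67 [206.7, 202.3] [0.46238134 0.15960613 0.05865827]
delete_top 0.71 [333.1, 286.6] [ 0.5504048  -0.10623308  0.05888488]
```

View pics/p4.png

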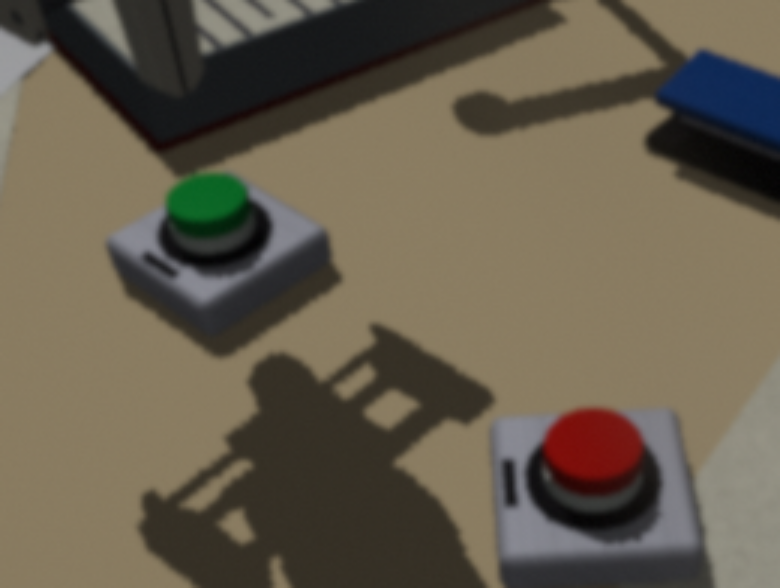

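Both buttons are up with their white skirts showing (green at (210,205), red at (593,455) in the crop), and the arm is clear. Handing in.

```bash
python3 -c "
from workcell import bot
print(bot.finish_job())"
```

```text
the job is handed in; nothing more can be done
None
```

I pressed the green button with shut fingers, let it spring back and handed the job in. `finish_job` gives no verdict. The last clock reading before hand-in was 19.6 s of the 32 s allowed.

- **Halfway:** I held it on the halfway stop for over 1 s at 7.4 N, and the white skirt had vanished in the picture.
- **Fully down:** I pressed a further 8.1 mm to a hard stop at about 18 N and held it there for at least 0.3 s, then let go and lifted clear.
- **Last checks:** The final picture showed both the green and the red button up with their white skirts showing. Their tops measured about 59 mm, against 60 mm nominal. I did not press the red one, and the gripper was touching nothing.
- **Disagreements:** The TCP reading was about 20 mm below where the shut fingers actually touched the button, so I pressed by force and travel instead of absolute height. The cameras disagreed on the button's position by up to about 6 mm, which was harmless on a 48 mm face.

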